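Lock the stop collar on the postmarking stand

ROBOT

A 6-joint arm with a two-finger parallel gripper is mounted at the origin on the work surface. World frame = base frame: x ahead of the robot, y to its left, z up, the work surface at z = 0. Lengths are in m, angles in rad, forces in N, time in s.
With the tool pointing down it reaches from about 0.35 to 0.975 m from the base axis. Payload 4.9 kg.
Tool frame: the origin (TCP) lies between the finger pads; the fingertips stand 22 mm ahead of it and the grasp point (between the pads) lies 3 mm ahead of it; z points along the fingers, y is the line along which they close (so a half turn about z gives the same grasp; the last joint's range is limited). The gripper opens to 85 mm and grips with 20 to 120 N. Pads are 22 mm wide; open, the fingers measure 114 mm over their backs; the gripper's body (76 mm by 85 mm) begins 54 mm behind the grasp point. The pads swing forward as they close: fully open they stand 13 mm farther back than shut.
Start: joints at [-1.369, 0.053, 1.613, -0, 1.476, -0.119], TCP at [0.197, -0.593, 0.253] pointing down, gripper open.
Joint ranges: [-3.01, 3.01], [-1.01, 2.22], [0.06, 2.58], [-1.02, 4.17], [0.09, 2.62], [-3.14, 3.14]. Speed limits (rad/s): [2.57, 2.57, 3.14, 3.14, 3.14, 3.14].

INTERFACE

Orientations are given as a unit quaternion [w, x, y, z].
In Python, from plant import state, grab_frame, get_calibration, job_done, recognise, regions_of gives the robot as it stands.
- The arm moves only by the tool apply_moves, never from a script. Its argument "targets" is a list of rows, each an object with "translation": the shift along the tool's x, y, z normalised to -1 to 1, where 1 is 100 mm, a list of three; "twist": the turn about the tool's z normalised to -1 to 1, where 1 is 0.1 rad; "hand": the opening, from 0 (shut) to 1 (fully open). A call has 1 to 8 rows; each row shifts and turns the commanded pose from where the row before left it, along the tool's axes as they then stand; what a row does not reach is not made up. A row lasts 1/10 s, in which the tool goes at most 50 mm and 8.59 degrees, less where a joint would pass 70% of its speed; a pose out of reach is approached as far as the arm can. A call with a number of a shift or a turn outside -1 to 1 is refused whole. A call with a gripper value outside its range is refused whole. The fingers move at their own pace and stop on an object; the grip force is fixed at half the most. Time passes only in rows, so rows that do not move let the fingers close. It gives the time, the measured TCP pose, the force, the opening and the grip force at its end, in the units of the state.
- state(): the state, without advancing time (a new reading comes with each control period).
- grab_frame(name): name is "scene" or "side" or "wrist"; returns the picture (400x640x3 uint8, red, green, blue); there is no depth.
- get_calibration(name): a dict with "camera_matrix" (3x3 intrinsics, pixels), "pose" (4x4, takes a point from camera to world coordinates). Camera axes: x right, y up, looking along -z (the intrinsics and any distortion apply to the point x, -y, -z); pixel columns grow to the right and rows downward; lengths in m; the calibration is good to about 2 mm. A picture is of the moment at which its call begins: read the wrist's pose just before it. get_calibration takes no time and is no camera call; for the wrist camera it gives the pose at the moment of the call.
- job_done(): hands the job in; it is judged then, once.
Trained networks look in the newest picture that a camera, given by its name, has taken for a name from the list of things; names that differ only in an ending like _2 or _b are one class to them, and where a whole thing is asked for, a point or a joint stands for the part that bears it (a point fixed in the world has none). Each returns a list of dicts, best first, with "score" (0 to 1); they miss things now and then, are a little off and sometimes report something else, mostly with a low value. They report only what shows in the picture. A call takes as long as a camera call. They do not tell look-alikes from the thing itself.
- recognise(camera, query): "point" ([x, y, z] in m, in world coordinates, good to about 4 mm: the middle of the surface that is visible of it).
- regions_of(camera, query): "pixels" (400x640 bool, what is visible of it).
The state is a dict: "time": time; "joint_pos": joint angles; "joint_vel": joint speeds; "joint_efforts": joint torques, N m; "tool_pos": TCP position; "tool_rot": TCP orientation; "contact_force": force on the tool from outside, world axes, zero at the start; "ft_torque": the same for the moment, N m; "gripper_width": opening from 0.0 (shut) to 1.0 (fully open); "grasp_force": force on a finger pad.
Only numpy, scipy, OpenCV 4.12 (cv2) and the standard library are available. Lean on these libraries where they do the work, as an engineer would, in place of code of your own. Each camera call takes 0.05 s, during which the arm holds its last target. There are 200 camera calls.

TASK

Lift the aluminium stop collar off its wooden parking block and slide it down over the guide rod of the postmarking stand, the same way up as it was parked. Press it down gently against the spring plunger until you feel the three sprung balls click out over its top edge, then stop before ramming it onto the hard stop just below, and let go so that it stays locked under the balls. Leave the brass spacer ring, the stamps and everything else on the desk where they are.

Things in the scene. Friction and masses are not known exactly. Their poses are not given: they have to be found in the camera images.
- collar_mid (a point): Centre (half-way up) of the loose stop collar: aluminium sleeve with an orange band near its top, 36 mm outer diameter, 46 mm tall, about 90 g; z along its axis, up as parked. At its top an inner lip 4 mm thick with 19 mm bore; below it the bore is 26 mm, open at the bottom. Parked upright on the 15 mm block over a 12 mm dowel 16 mm high: it lifts straight off.
- block: Wooden parking block, 90 mm (x) by 190 mm (y) by 15 mm high, fixed to the desk; origin under its centre. It has two upright dowels on its y axis, 48 mm either side of the centre: one holds the collar, the other the brass spacer.
- stand: Postmarking stand, fixed to the desk: wooden base 150 by 120 by 22 mm (x -65 to 85 mm, y +-60 mm), dark steel boss 42 mm wide up to 40 mm height, and from it a vertical 16 mm steel guide rod with tapered tip. Origin at the underside, on the rod's axis; z up. The collar must never press or knock on stand, rod or plunger with more than 25 N.
- stand_axis (a point): Point on the rod's axis at the top of the boss, 40 mm above the desk. Around the rod is a spring plunger: a black disc, 32 mm wide, on a tube; its top is 8 mm below the ball centres. The collar's rim meets it; it gives from 2.5 N and takes about 4 N after 42 mm. Let go before the click, the collar springs back to 42 mm above locked height. A hard stop lies 2.5 mm below the click.
- stand_balls (a point): Point on the rod's axis 117 mm above the desk: the MIDDLE of where the three sprung brass balls may be. How high the clamped rod is set is not measured: balls, plunger and tip sit up to 19 mm higher or lower, together. The ball centres are 12 mm below the rod's tip; the balls, evenly spaced, stand out to a circle 23 mm across. They give way inwards under the collar's lip.
- stand_lock (a point): Point on the rod's axis 90 mm above the desk: the MIDDLE of where the locked collar's centre may be (27 mm below the real balls, so up to 19 mm higher or lower). 10 to 12 mm above the lock the balls first resist, with 4 to 7 N on top of the spring; then this eases, then the balls snap out over the top edge and pull the collar down some mm (force to below zero): the click; then only the spring.
- spacer_mid (a point): Centre of a loose brass spacer ring, 42 mm diameter, 22 mm bore, 16 mm high, on the other dowel of the parking block; to be left there.
- stamp_a_mid (a point): A loose metal hand stamp standing upright, 105 mm tall, 42 mm foot; this point is 50 mm up. Bystander.
- stamp_b_mid (a point): Another loose metal hand stamp, 100 mm tall, 38 mm foot; this point is 50 mm up. Bystander.
- ink_tin_mid (a point): Centre of a loose round ink tin, 70 mm diameter, 20 mm high. Bystander.
- weight_mid (a point): Loose brass paperweight, 52 mm diameter, 52 mm tall; point 25 mm up. Bystander.
- cup_mid (a point): Loose black cup, 72 mm diameter, 85 mm tall; point half-way up. Bystander.
- cards_mid (a point): Centre of a loose stack of cards, 150 by 105 by 22 mm. Bystander.
Things that resemble listed ones, but are neither listed nor needed, are in the scene too. What is shaped like the part that bears collar_mid but blue or purple is not meant.

How it is judged:
On the way:
1. the collar is lifted clear of its parking dowel (z of collar_mid in the frame of block above 0.07 m), for 0.1 s.
At the end, for the whole second after the job is handed in: The collar is on the guide rod, upright within 0.1 rad and within 4 mm of its axis, locked under the sprung balls (its centre 69 to 111 mm above the stand's underside, where only the click can hold it), released and at rest (horizontal distance between collar_mid and stand_axis below 0.004 m and z of collar_mid in the frame of stand between 0.069 and 0.111 m and angle between collar_mid's own z axis and vertical below 0.1 rad and linear speed of collar below 0.02 m/s); the robot touches nothing.
It fails at once if the collar is pressed or knocked against the stand with more than 25 N (contact force between collar and stand above 25 N).
It fails at once if a bystander is moved by more than 30 mm (distance of any of stamp_a_mid, stamp_b_mid, ink_tin_mid, weight_mid, cup_mid, cards_mid, spacer_mid from where it was at the start of the episode above 0.03 m).
It also fails if it takes over 61 s, if anything falls off the work surface, if the arm or the gripper's body presses on something with over 40 N, if the wrist force passes 120 N, or if a joint passes its speed limit or range.

## Working session

There is one attempt and no reset: what is moved stays moved. The work goes in short steps, Python scripts to look and compute and a tool call to move; the robot and the scene stay as the last step left them, time stands still between calls to the robot, and variables do not carry over. Pictures are saved under pics/ and viewed, at most 10 in all, crops included, and the job is handed in when it is done.

Besides the shell and the picture viewer there is one more tool, called by a JSON object that holds its "method" and its "body", one argument or row to a line. apply_moves: Moves the arm, as the interface text tells. Its arguments: {"type":"object","properties":{"targets":{"type":"array"}},"required":["targets"]}

```bash
mkdir -p pics; cat > h.py <<'E'
from plant import *
import numpy as np, cv2
def save(im,n): cv2.imwrite('pics/'+n,im[:,:,::-1])
def proj(c,p):
    K=np.array(c['camera_matrix']);T=np.linalg.inv(np.array(c['pose']));q=(T@np.append(p,1))[:3];q=q*[1,-1,-1];u=K@q;return u[:2]/u[2]
def ray(c,u,v,z):
    K=np.array(c['camera_matrix']);T=np.array(c['pose']);d=np.linalg.inv(K)@[u,v,1];d=T[:3,:3]@(d*[1,-1,-1]);o=T[:3,3];return o+d*(z-o[2])/d[2]
E
python3 - <<'E'
from h import *
a=grab_frame('scene');b=grab_frame('side')
save(a,'a.png');save(b,'b.png')
c=get_calibration('scene');print({k:np.round(v,3).tolist() if not isinstance(v,str) else v for k,v in c.items()})
for cam in('scene','side'):
  for n in('collar_mid','block','stand','spacer_mid','stamp_a_mid','cup_mid','weight_mid','ink_tin_mid','cards_mid'):
    print(cam,n,[(np.round(r['point'],3).tolist(),round(r['score'],2)) for r in recognise(cam,n)])
print(state())
E
```

```text
{'camera_matrix': [[416.891, 0.0, 321.591], [0.0, 416.891, 202.111], [0.0, 0.0, 1.0]], 'pose': [[0.095, -0.665, 0.741, 1.499], [0.995, 0.076, -0.06, -0.1], [-0.016, 0.743, 0.669, 0.938], [0.0, 0.0, 0.0, 1.0]]}
scene collar_mid [([0.652, -0.263, 0.036], 0.61), ([0.506, -0.263, 0.049], 0.57), ([0.458, -0.381, 0.033], 0.45)]
scene block [([0.524, -0.221, 0.011], 0.93), ([0.738, -0.38, 0.018], 0.5)]
scene stand [([0.522, 0.209, 0.021], 0.84), ([0.525, -0.178, 0.033], 0.6)]
scene spacer_mid [([0.524, -0.179, 0.032], 0.41)]
scene stamp_a_mid [([0.732, 0.076, 0.038], 0.71)]
scene cup_mid [([0.372, 0.316, 0.058], 0.93)]
scene weight_mid [([0.796, -0.089, 0.03], 0.84)]
scene ink_tin_mid [([0.43, 0.001, 0.016], 0.72)]
scene cards_mid [([0.739, -0.379, 0.02], 0.86), ([0.526, 0.207, 0.024], 0.22)]
side collar_mid [([0.637, -0.279, 0.03], 0.7), ([0.443, -0.397, 0.035], 0.66), ([0.494, -0.277, 0.051], 0.63)]
side block [([0.501, -0.235, 0.011], 0.86)]
side stand [([0.509, 0.202, 0.025], 0.65)]
side spacer_mid [([0.513, -0.181, 0.034], 0.47)]
side stamp_a_mid [([0.721, 0.067, 0.043], 0.77)]
side cu
[... 285 characters left out ...]
6650e+00,  5.27201113e-02,  1.61289897e+00, -4.25416089e-05,
        1.47599541e+00, -1.18973610e-01]), 'joint_vel': array([ 1.74842207e-03, -8.87417456e-04,  4.38350714e-04,  6.42360173e-05,
       -2.88413624e-04,  7.80599230e-04]), 'joint_efforts': array([ 1.22172078e-03, -3.93694496e+01, -3.70474005e+01,  8.42931604e-05,
        3.90547084e-04, -1.42820753e-06]), 'tool_pos': array([ 0.19708268, -0.59309434,  0.25329171]), 'tool_rot': array([-1.00302326e-05,  9.87162881e-01,  1.59716768e-01, -2.16092273e-05]), 'contact_force': array([ 0.0299021 , -0.50589001,  0.62119498]), 'ft_torque': array([ 0.01372296,  0.0060737 , -0.01068639]), 'grasp_force': 0.0, 'gripper_width': 1.002493614969891}
```

View pics/a.png

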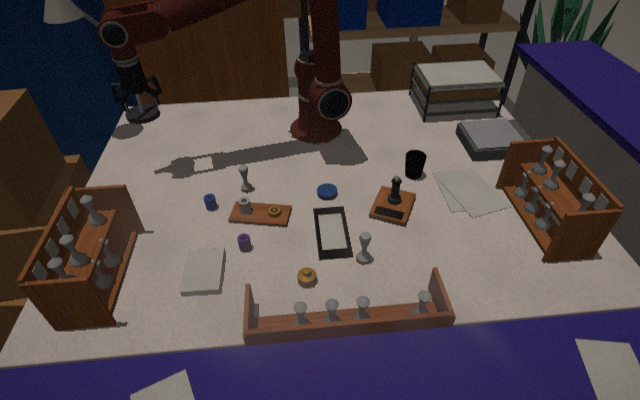

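View pics/b.png

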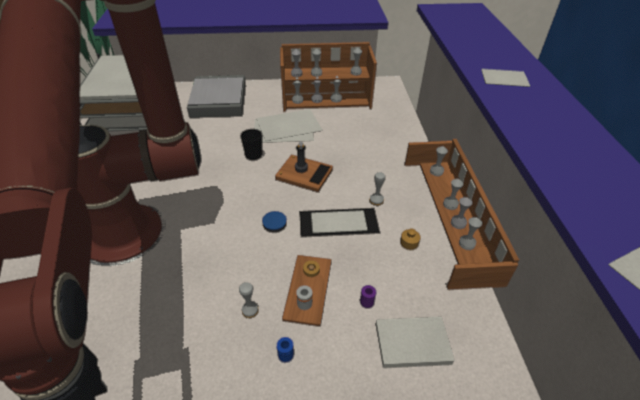

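The scene shows the block at (260,214), with the collar at (245,205) and the spacer at (274,211). The stand rod is at (396,190), and stamp B is at (243,178). The side view agrees: collar (304,297), rod (301,155). I'll go above the collar.

{"method": "apply_moves", "body": {
  "targets": [
    {"translation": [0.4,-0.2,0],"twist": 0,"hand": 1},
    {"translation": [0.44,-0.23,0],"twist": 0,"hand": 1},
    {"translation": [0.44,-0.23,0],"twist": 0,"hand": 1},
    {"translation": [0.44,-0.23,0],"twist": 0,"hand": 1},
    {"translation": [0.44,-0.23,0],"twist": 0,"hand": 1},
    {"translation": [0.44,-0.23,0],"twist": 0,"hand": 1},
    {"translation": [0.44,-0.23,0],"twist": 0,"hand": 1},
    {"translation": [0.3,-0.15,0],"twist": 0,"hand": 1}
  ]
}}

```text
time: 1.8
tool_pos: [0.4612, -0.3211, 0.2536]
tool_rot: [0.0, 0.987, 0.161, 0.0]
contact_force: [-0.2, -0.5, 0.3]
gripper_width: 1.003
grasp_force: 0.0
```

```bash
python3 - <<'E'
from h import *
s=state();print(s['time'],s['tool_pos'],s['tool_rot'])
w=grab_frame('wrist');c=get_calibration('wrist');save(w,'w1.png')
print(np.round(c['pose'],4).tolist(),c['camera_matrix'])
for n in('collar_mid','spacer_mid','block'):
    print(n,[(np.round(r['point'],3).tolist(),round(r['score'],2)) for r in recognise('wrist',n)])
print(proj(c,[.5,-.27,.061]))
E
```

```text
1.8 [ 0.46119217 -0.32113917  0.25360773] [3.84382091e-05 9.86999835e-01 1.60720701e-01 4.26141736e-04]
[[0.3197, 0.9106, 0.2619, 0.531], [-0.9475, 0.3073, 0.088, -0.2956], [-0.0004, -0.2763, 0.9611, 0.3744], [0.0, 0.0, 0.0, 1.0]] [[307.45663298   0.         320.97145353]
 [  0.         307.45663298 203.13587526]
 [  0.           0.           1.        ]]
collar_mid [([0.488, -0.268, 0.062], 0.78), ([0.626, -0.273, 0.028], 0.74), ([0.443, -0.382, 0.044], 0.65)]
spacer_mid [([0.509, -0.18, 0.031], 0.91)]
block [([0.503, -0.218, 0.016], 0.74)]
[286.88620477 136.79263817]
```

View pics/w1.png

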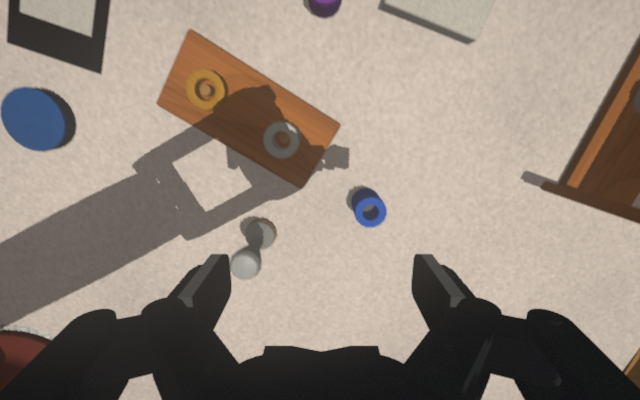

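The collar's top ring is at (282,139), the spacer at (207,90) and stamp B at about (252,250). The blue look-alike at (370,210) stays out of it.

```bash
python3 - <<'E'
from h import *
c=get_calibration('wrist')
im=cv2.imread('pics/w1.png');cv2.imwrite('pics/w1c.png',cv2.resize(im[90:200,220:340],None,fx=5,fy=5,interpolation=2))
for n,uv,z in(('collar',(282,139),.061),('spacer',(206.5,89),.031),('stampb foot',(261,234),.01),('stampb head',(245,263),.1),('blue',(370,212),.046)): print(n,ray(c,*uv,z))
b=get_calibration('side');a=get_calibration('scene')
print(ray(b,304.5,291.5,.061),ray(a,245,200,.061))
# rod triangulation: tip
for z in (.11,.129,.148): print(z,ray(a,397,179,z),ray(b,301,143.5,z))
for nm,x0,y0 in(('a.png',360,160),('b.png',265,130)):
    q=cv2.imread('pics/'+nm)[y0:y0+65,x0:x0+75]; cv2.imwrite('pics/c'+nm,cv2.resize(q,None,fx=5,fy=5,interpolation=2))
A=cv2.imread('pics/ca.png');B=cv2.imread('pics/cb.png');cv2.imwrite('pics/ab.png',np.hstack([A,B]))
E
```

```text
collar [ 0.49216434 -0.27143605  0.061     ]
spacer [ 0.51312115 -0.17911991  0.031     ]
stampb foot [ 0.364254   -0.27493939  0.01      ]
stampb head [ 0.37013954 -0.27435322  0.1       ]
blue [ 0.44454148 -0.3862961   0.046     ]
[ 0.49037441 -0.26914168  0.061     ] [ 0.4903626 -0.2627006  0.061    ]
0.11 [0.50083542 0.21992753 0.11      ] [0.50426602 0.22784039 0.11      ]
0.129 [0.52373044 0.21257427 0.129     ] [0.50355876 0.20170689 0.129     ]
0.148 [0.54662547 0.20522101 0.148     ] [0.50285149 0.17557338 0.148     ]
```

View pics/w1c.png

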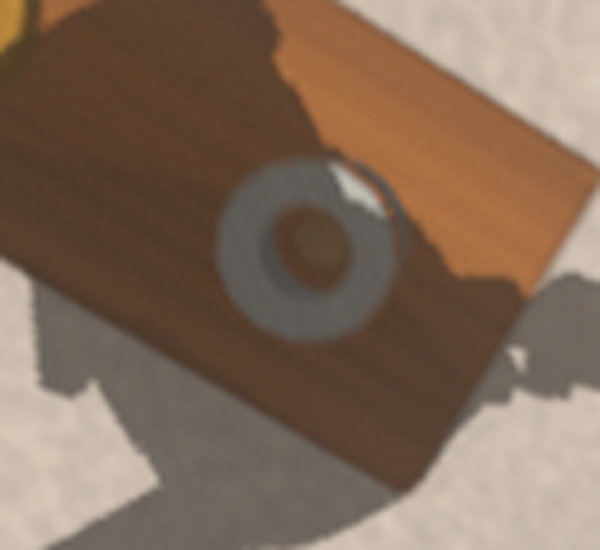

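View pics/ab.png

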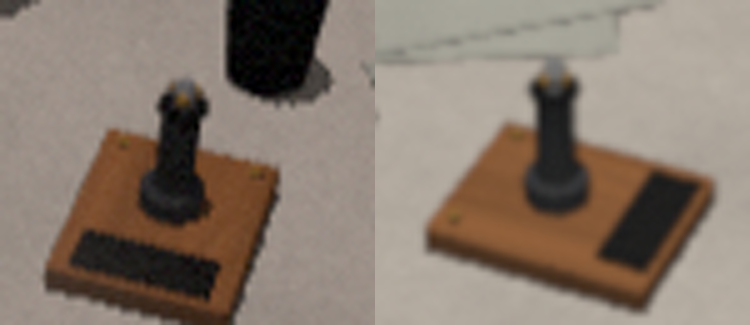

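{"method": "apply_moves", "body": {
  "targets": [
    {"translation": [0.22,-0.19,0.2],"twist": 0,"hand": 1},
    {"translation": [0.22,-0.19,0.2],"twist": 0,"hand": 1},
    {"translation": [0,0,0.4],"twist": 0,"hand": 1},
    {"translation": [0,0,0.4],"twist": 0,"hand": 1},
    {"translation": [0,0,0.2],"twist": 0,"hand": 1},
    {"translation": [0,0,0],"twist": 0,"hand": 1}
  ]
}}

```text
time: 2.6
tool_pos: [0.486, -0.2732, 0.109]
tool_rot: [-0.003, 0.987, 0.159, -0.003]
contact_force: [-0.4, 0.5, 0.9]
gripper_width: 0.999
grasp_force: 0.0
```

```bash
python3 - <<'E'
from h import *
s=state();print(s['time'],s['tool_pos'])
w=grab_frame('wrist');c=get_calibration('wrist');save(w,'w2.png')
print([(np.round(r['point'],3).tolist(),round(r['score'],2)) for r in recognise('wrist','collar_mid')])
t=s['tool_pos'];print(proj(c,[.491,-.2715,.061]),proj(c,[t[0],t[1],.061]))
E
```

```text
2.6 [ 0.48602338 -0.27320661  0.10898407]
[([0.624, -0.269, 0.015], 0.96), ([0.494, -0.267, 0.061], 0.7), ([0.43, -0.371, 0.023], 0.46)]
[319.06978566 231.44665165] [319.19064573 239.61591461]
```

View pics/w2.png

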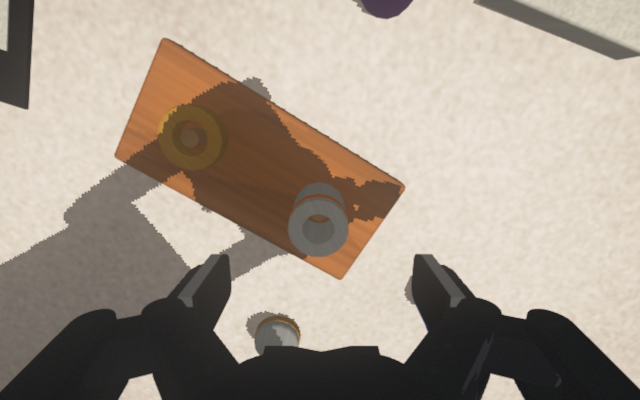

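The collar ring is centred at (318,228), laterally in line, and about 7 mm further forward along tool x.

{"method": "apply_moves", "body": {
  "targets": [
    {"translation": [0.07,0,0.1],"twist": 0,"hand": 1},
    {"translation": [0,0,0.3],"twist": 0,"hand": 1},
    {"translation": [0,0,0.18],"twist": 0,"hand": 1},
    {"translation": [0,0,0],"twist": 0,"hand": 1}
  ]
}}

```text
time: 3.1
tool_pos: [0.4951, -0.2708, 0.0535]
tool_rot: [-0.001, 0.987, 0.16, -0.001]
contact_force: [-0.3, -0.5, -0.3]
gripper_width: 1.004
grasp_force: 0.0
```

{"method": "apply_moves", "body": {
  "targets": [
    {"translation": [0,0,0],"twist": 0,"hand": 0},
    {"translation": [0,0,0],"twist": 0,"hand": 0},
    {"translation": [0,0,0],"twist": 0,"hand": 0},
    {"translation": [0,0,0],"twist": 0,"hand": 0},
    {"translation": [0,0,0],"twist": 0,"hand": 0},
    {"translation": [0,0,0],"twist": 0,"hand": 0},
    {"translation": [0,0,0],"twist": 0,"hand": 0}
  ]
}}

```text
time: 3.8
tool_pos: [0.497, -0.2722, 0.0571]
tool_rot: [0.001, 0.987, 0.16, 0.001]
contact_force: [-0.6, -0.3, 5.9]
gripper_width: 0.402
grasp_force: 60.5
```

{"method": "apply_moves", "body": {
  "targets": [
    {"translation": [0,0,-0.1],"twist": 0,"hand": 0},
    {"translation": [0,0,-0.4],"twist": 0,"hand": 0},
    {"translation": [0,0,-0.5],"twist": 0,"hand": 0},
    {"translation": [0,0,-0.5],"twist": 0,"hand": 0},
    {"translation": [0,0,-0.5],"twist": 0,"hand": 0},
    {"translation": [0,0,0],"twist": 0,"hand": 0}
  ]
}}

```text
time: 4.4
tool_pos: [0.4989, -0.2736, 0.2655]
tool_rot: [0.006, 0.987, 0.16, 0.006]
contact_force: [0.7, -0.3, -0.8]
gripper_width: 0.407
grasp_force: 60.2
```

```bash
python3 - <<'E'
from h import *
s=state();print(s['time'],s['tool_pos'],s['contact_force'],s['gripper_width'])
w=grab_frame('wrist');c=get_calibration('wrist');save(w,'w3.png')
t=s['tool_pos'];z=t[2]-.057+.061
print(z,proj(c,[t[0],t[1],z]))
R=np.array(c['pose']);print(R.round(4).tolist())
a=grab_frame('scene');b=grab_frame('side');ca,cb=get_calibration('scene'),get_calibration('side')
save(a,'a3.png');save(b,'b3.png')
pc=cv2.resize(w[150:300,245:395],(450,450))
u=proj(cb,[t[0],t[1],t[2]-.02]).astype(int);print(u)
q=b[max(u[1]-45,0):u[1]+45,max(u[0]-35,0):u[0]+35];q=cv2.resize(q,(350,450))
save(np.hstack([pc,q]),'c3.png')
E
```

```text
4.4 [ 0.49889057 -0.27359759  0.26552906] [ 0.68590448 -0.28513753 -0.7635041 ] 0.40659351408895805
0.2695290636317328 [324.8088106  291.15936634]
[[0.3148, 0.9135, 0.2578, 0.5646], [-0.9491, 0.3004, 0.0946, -0.2491], [0.009, -0.2745, 0.9616, 0.382], [0.0, 0.0, 0.0, 1.0]]
[307 238]
```

View pics/c3.png

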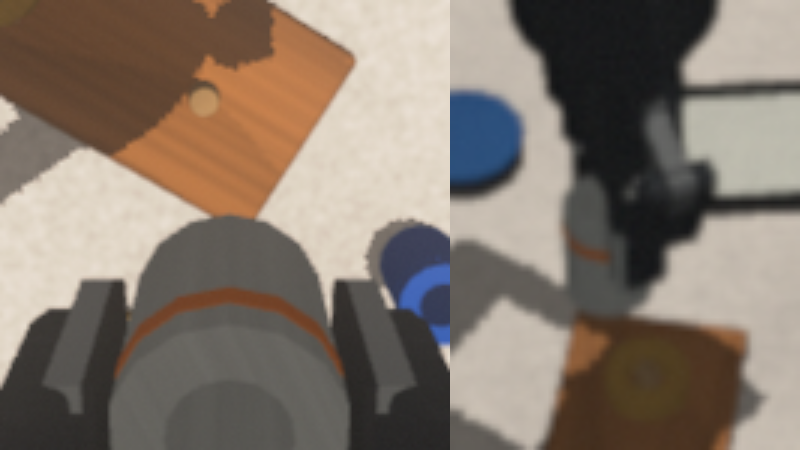

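The collar is held upright, with its bore centre near (322,288) in the wrist view. I'll move to look at the rod.

{"method": "apply_moves", "body": {
  "targets": [
    {"translation": [0.05,-0.2,0],"twist": 0,"hand": 0},
    {"translation": [0.08,-0.45,0],"twist": 0,"hand": 0},
    {"translation": [0.08,-0.48,0],"twist": 0,"hand": 0},
    {"translation": [0.08,-0.48,0],"twist": 0,"hand": 0},
    {"translation": [0.08,-0.48,0],"twist": 0,"hand": 0},
    {"translation": [0.08,-0.48,0],"twist": 0,"hand": 0},
    {"translation": [0.08,-0.48,0],"twist": 0,"hand": 0},
    {"translation": [0.08,-0.48,0],"twist": 0,"hand": 0}
  ]
}}

```text
time: 5.35
tool_pos: [0.44, 0.0852, 0.2528]
tool_rot: [-0.001, 0.987, 0.16, -0.002]
contact_force: [0.3, -0.2, 0.2]
gripper_width: 0.405
grasp_force: 60.2
```

{"method": "apply_moves", "body": {
  "targets": [
    {"translation": [0,-0.48,0],"twist": 0,"hand": 0},
    {"translation": [0,-0.48,0],"twist": 0,"hand": 0},
    {"translation": [0,-0.2,0],"twist": 0,"hand": 0},
    {"translation": [0,0,0],"twist": 0,"hand": 0},
    {"translation": [0,0,0],"twist": 0,"hand": 0},
    {"translation": [0,0,0],"twist": 0,"hand": 0},
    {"translation": [0,0,0],"twist": 0,"hand": 0}
  ]
}}

```text
time: 6.05
tool_pos: [0.406, 0.1919, 0.2548]
tool_rot: [0.0, 0.987, 0.159, -0.0]
contact_force: [-0.3, 0.0, -0.8]
gripper_width: 0.408
grasp_force: 60.3
```

```bash
python3 - <<'E'
from h import *
s=state();print(s['time'],s['tool_pos'],s['tool_rot'],s['contact_force'])
w=grab_frame('wrist');c=get_calibration('wrist');save(w,'w4.png')
import pickle;pickle.dump((s,c),open('w4.pkl','wb'))
print([proj(c,[.503,.22,z]) for z in(.112,.04)])
ca,cb=get_calibration('scene'),get_calibration('side')
for z in(.105,.11,.115,.12):print(z,ray(ca,396.6,176.4,z),ray(cb,301,142.4,z))
x0,y0=[int(v) for v in np.clip(proj(c,[.503,.22,.08])-[75,75],0,[490,250])];print(x0,y0)
q=cv2.resize(w[y0:y0+150,x0:x0+150],(450,450),interpolation=2)
save(np.hstack([q,cv2.resize(w[240:390,265:382],(351,450),interpolation=2)]),'c4.png')
E
```

```text
6.05 [0.40602794 0.19187155 0.25480188] [ 1.37664687e-04  9.87321318e-01  1.58733733e-01 -4.44142768e-04] [-0.31945456  0.00295046 -0.815308  ]
[array([325.62688624,  75.38452318]), array([324.51988077,  83.74055614])]
0.105 [0.48172232 0.22361437 0.105     ] [0.50468888 0.24037034 0.105     ]
0.11 [0.4878259  0.22166879 0.11      ] [0.50450123 0.23345663 0.11      ]
0.115 [0.49392947 0.2197232  0.115     ] [0.50431358 0.22654291 0.115     ]
0.12 [0.50003304 0.21777762 0.12      ] [0.50412593 0.2196292  0.12      ]
250 4
```

View pics/c4.png

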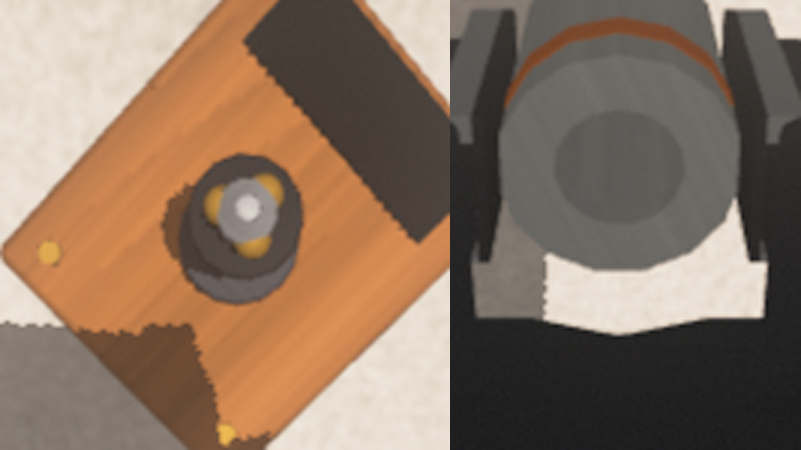

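The wrist view shows the rod tip's flat at full-image pixel (332.7,73.3), with three balls around it over the black plunger disc. The held collar's ring is centred at about (321.4,295).

```bash
python3 - <<'E'
from h import *
import pickle
from scipy.optimize import least_squares
s,c=pickle.load(open('w4.pkl','rb'));t=s['tool_pos']
ca,cb=get_calibration('scene'),get_calibration('side')
obs=[(ca,(396.6,176.4)),(cb,(301,142.4)),(c,(332.7,73.3))]
r=least_squares(lambda p:np.concatenate([proj(k,p)-o for k,o in obs]),[.5,.22,.12]);print('tip',r.x,r.fun.round(2))
for z in(.11,.115,.12,.125,.13):print(z,ray(c,332.7,73.3,z))
a=np.linspace(0,2*np.pi,73)[:-1]
from scipy.spatial.transform import Rotation as Ro
q=s['tool_rot'];R=Ro.from_quat([q[1],q[2],q[3],q[0]]).as_matrix();print(R.round(3).tolist())
def ext(rad,off):
    P=np.array([proj(c,t+R@(off+rad*np.array([np.cos(x),np.sin(x),0]))) for x in a]);return np.array([P[:,0].min(),P[:,0].max(),P[:,1].min(),P[:,1].max()])
O=np.array([265+50/3,265+289/3,240+56/3,240+271/3]);B=np.array([265+105/3,265+233/3,240+110/3,240+224/3])
r=least_squares(lambda o:np.concatenate([ext(.018,o)-O,ext(.0095,o)-B]),[0,0,-.005]);print('collar top in tool',r.x,r.fun.round(2))
E
```

```text
tip [0.50475924 0.21518099 0.1237022 ] [-0.35  0.07  0.25 -0.14 -0.08  0.03]
0.11 [0.50646333 0.21515108 0.11      ]
0.115 [0.50585557 0.21514321 0.115     ]
0.12 [0.5052478  0.21513535 0.12      ]
0.125 [0.50464004 0.21512749 0.125     ]
0.13 [0.50403228 0.21511963 0.13      ]
[[0.95, 0.313, -0.001], [0.313, -0.95, -0.0], [-0.001, 0.0, -1.0]]
collar top in tool [-6.23466931e-03 -4.83085067e-05 -7.38302812e-04] [-0.63  0.46  0.53 -0.32  0.11  0.06  0.2  -0.45]
```

{"method": "apply_moves", "body": {
  "targets": [
    {"translation": [0.3,0.03,0],"twist": 0,"hand": 0},
    {"translation": [0.4,0.03,0],"twist": 0,"hand": 0},
    {"translation": [0.36,0.03,0],"twist": 0,"hand": 0},
    {"translation": [0,0,0.3],"twist": 0,"hand": 0},
    {"translation": [0,0,0.3],"twist": 0,"hand": 0},
    {"translation": [0,0,0.17],"twist": 0,"hand": 0},
    {"translation": [0,0,0],"twist": 0,"hand": 0},
    {"translation": [0,0,0],"twist": 0,"hand": 0}
  ]
}}

```text
time: 6.9
tool_pos: [0.5097, 0.2171, 0.1786]
tool_rot: [0.0, 0.987, 0.159, -0.0]
contact_force: [-0.2, -0.1, -0.9]
gripper_width: 0.401
grasp_force: 60.3
```

```bash
python3 - <<'E'
from h import *
s=state();print(s['time'],s['tool_pos'],s['tool_rot'],s['contact_force'])
a=grab_frame('scene');b=grab_frame('side');ca,cb=get_calibration('scene'),get_calibration('side')
for k in(ca,cb):print([proj(k,[.5048,.2152,z]).round(1).tolist() for z in(.04,.124,.17)])
save(a,'a5.png');save(b,'b5.png')
qa=cv2.resize(a[140:230,360:430],(350,450),interpolation=2);qb=cv2.resize(b[100:190,265:335],(350,450),interpolation=2)
save(np.hstack([qa,qb]),'c5.png')
E
```

```text
6.9 [0.50970432 0.21714726 0.17859488] [ 1.88853465e-05  9.87254759e-01  1.59147851e-01 -3.56921207e-05] [-0.22451898 -0.1411477  -0.90208241]
[[393.6, 196.7], [396.3, 176.4], [397.8, 164.5]]
[[301.8, 164.2], [301.3, 142.2], [300.9, 129.2]]
```

View pics/c5.png

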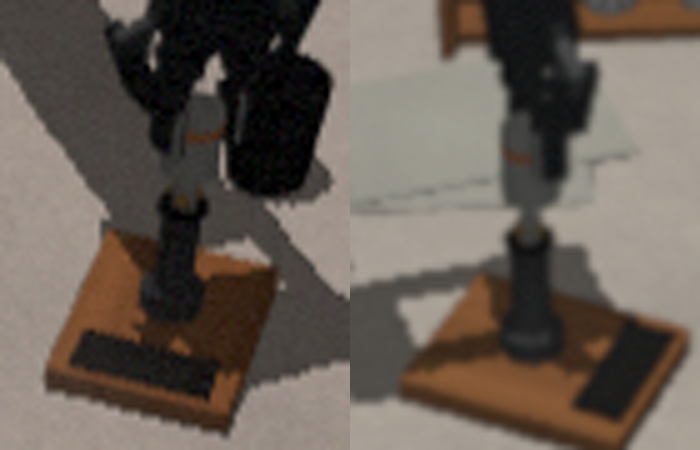

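The collar is just above the rod. It looks aligned in the side view (both about x=530 in the crop). In the scene view it may sit slightly to the right, so I'll check numerically.

```bash
python3 - <<'E'
from h import *
a=cv2.imread('pics/a5.png').astype(int);b=cv2.imread('pics/b5.png').astype(int)
for v in range(160,184,2):print(v,a[v,386:412].sum(1)//3)
print()
for v in range(122,150,3):print(v,b[v,290:314].sum(1)//3)
ca,cb=get_calibration('scene'),get_calibration('side')
for k in(ca,cb):
  for z in(.135,.158,.1805):
    L=np.array([proj(k,[.5048+.018*np.cos(t),.2152+.018*np.sin(t),z]) for t in np.linspace(0,6.3,60)]);print(z,L.min(0).round(1),L.max(0).round(1))
E
```

```text
160 [58 38  2 14  0  7 15 11 13 12 10 36 54 59 54 53 56 58 42 11  9  9 48 22
 10  7]
162 [65 63 52 35 16 23  1  2  0 20 33 42 57 57 57 54 56 55 59 23  8 28 47 17
  0  3]
164 [64 69 66 65 23  9  3 11 16 42 49 45 56 55 60 58 57 57 54 26  1 36 32  7
 10  1]
166 [65 68 69 53 17 12 14 13 29 53 41 48 54 51 55 48 55 46 35 12  1 47 21  7
 13  5]
168 [65 68 68 67 31  7 10  6 32 50 35 50 52 51 47 55 54 52 81 25  6 38 10  2
  0  9]
170 [ 66  69  72  66  70  56  33  26  42  52  30  56  60  54  55  55  55  54
 128  42   0   5   7  10  10   0]
172 [ 68  67  67  68  68  69  51  52  50  49  57  57  61  57  56  55  55  61
 145  47   0   7  13   0   6   9]
174 [ 67  67  67  64  68  66  60  53  55  60  55  60  59  60  56  56  54  57
 143  54   3   3   2   6   1  11]
176 [ 70  68  68  71  66  67  64  62  55  52  57  58  58  54  60  62  65  63
  67 106  57  14   0   6   0   9]
178 [70 68 69 67 64 68 52 30 39 51 51 54 54 44 48 67 69 67 68 65 69 57 47 37
 13 16]
180 [66 67 70 69 68 47 17 10 30 41 47 40 51 25  2 33 67 66 64 65 66 65 68 63
 65 67]
182 [68 71 65 69 66 50 19 12  5  5 27 25 26  7  3 35 65 67 66
[... 560 characters left out ...]
 138  99  67  63  66  67  67  67  65  64  61  61  78 114
 143 151 151 149 147 145]
140 [142 143 143 144 140 122  86  71  69  67  67  67  67  69  76  92 116 140
 145 140 141 144 145 150]
143 [157 157 157 157 158 158 159 150 118  80  65  66  82 119 153 161 162 160
 160 160 161 160 159 161]
146 [158 158 159 159 155 136  91  54  47  54  58  59  54  45  51  96 143 158
 158 157 158 157 158 158]
149 [159 160 158 156 154 135  79  26  18  25  29  28  20  15  31  60  86  97
  98  97  97 112 140 156]
0.135 [390.8 170.1] [402.5 177.2]
0.158 [391.5 164.2] [403.4 171.3]
0.1805 [392.2 158.2] [404.2 165.4]
0.135 [295.1 135.6] [307.3 142.7]
0.158 [294.9 129.2] [307.2 136.2]
0.1805 [294.6 122.7] [307.1 129.7]
```

Relative to the rod, the collar is about 1–1.5 mm too far in +y and 0.5 mm in +x. I'll correct that and start down; the 26 mm bore goes first and is forgiving.

{"method": "apply_moves", "body": {
  "targets": [
    {"translation": [-0.0085,0.01,0],"twist": 0,"hand": 0},
    {"translation": [0,0,0.05],"twist": 0,"hand": 0},
    {"translation": [0,0,0.05],"twist": 0,"hand": 0},
    {"translation": [0,0,0.05],"twist": 0,"hand": 0},
    {"translation": [0,0,0.03],"twist": 0,"hand": 0},
    {"translation": [0,0,0],"twist": 0,"hand": 0},
    {"translation": [0,0,0],"twist": 0,"hand": 0}
  ]
}}

```text
time: 7.7
tool_pos: [0.5088, 0.2165, 0.1601]
tool_rot: [0.0, 0.987, 0.16, -0.0]
contact_force: [0.2, 0.4, -0.4]
gripper_width: 0.398
grasp_force: 60.3
```

{"method": "apply_moves", "body": {
  "targets": [
    {"translation": [0,0,0.05],"twist": 0,"hand": 0},
    {"translation": [0,0,0.05],"twist": 0,"hand": 0},
    {"translation": [0,0,0.05],"twist": 0,"hand": 0},
    {"translation": [0,0,0.03],"twist": 0,"hand": 0},
    {"translation": [0,0,0],"twist": 0,"hand": 0},
    {"translation": [0,0,0],"twist": 0,"hand": 0}
  ]
}}

```text
time: 8.3
tool_pos: [0.509, 0.2165, 0.1426]
tool_rot: [0.0, 0.987, 0.16, 0.0]
contact_force: [-0.1, 0.1, 1.3]
gripper_width: 0.402
grasp_force: 60.6
```

{"method": "apply_moves", "body": {
  "targets": [
    {"translation": [0,0,0.04],"twist": 0,"hand": 0},
    {"translation": [0,0,0.04],"twist": 0,"hand": 0},
    {"translation": [0,0,0.03],"twist": 0,"hand": 0},
    {"translation": [0,0,0],"twist": 0,"hand": 0},
    {"translation": [0,0,0],"twist": 0,"hand": 0}
  ]
}}

```text
time: 8.8
tool_pos: [0.5089, 0.2165, 0.1313]
tool_rot: [0.0, 0.987, 0.16, 0.0]
contact_force: [-0.2, 0.2, 2.3]
gripper_width: 0.407
grasp_force: 60.6
```

```bash
python3 - <<'E'
from h import *
s=state();print(s['time'],s['tool_pos'],s['contact_force'])
w=grab_frame('wrist');c=get_calibration('wrist');save(w,'w6.png')
t=s['tool_pos']
save(cv2.resize(w[250:350,265:380],(690,600),interpolation=2),'c6.png')
for z in(.124,.13,.1335):print(z,proj(c,[.5048,.2152,z]))
E
```

```text
8.8 [0.50891519 0.216509   0.13132377] [-0.15085915  0.19132504  2.34565116]
0.124 [321.36621127 282.44118954]
0.13 [321.39740685 289.47116144]
0.1335 [321.41683348 293.84898177]
```

View pics/c6.png

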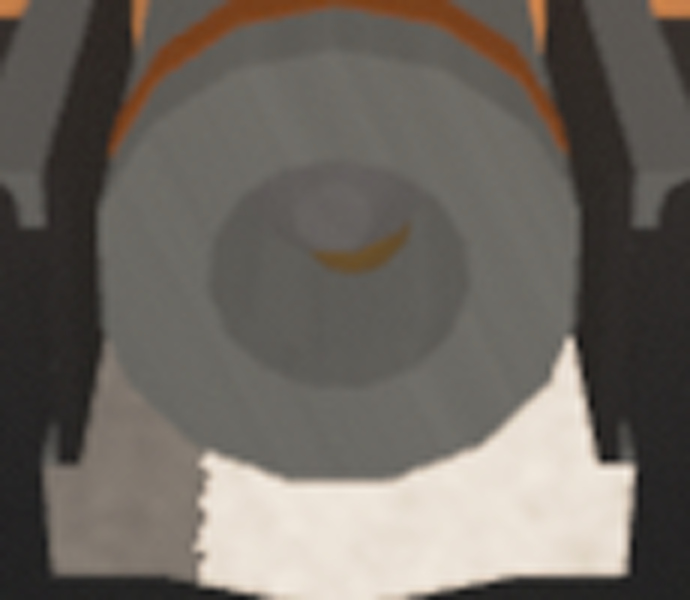

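In the wrist view the rod tip shows through the bore at crop (331,210), with the bore centre at (340,273). That puts it about 0.7 mm towards −tool y and roughly 0.4 mm towards −tool x. I'll correct and approach the lip.

{"method": "apply_moves", "body": {
  "targets": [
    {"translation": [-0.004,-0.007,0],"twist": 0,"hand": 0},
    {"translation": [0,0,0.02],"twist": 0,"hand": 0},
    {"translation": [0,0,0.02],"twist": 0,"hand": 0},
    {"translation": [0,0,0.02],"twist": 0,"hand": 0},
    {"translation": [0,0,0],"twist": 0,"hand": 0},
    {"translation": [0,0,0],"twist": 0,"hand": 0}
  ]
}}

```text
time: 9.45
tool_pos: [0.5082, 0.217, 0.1252]
tool_rot: [0.0, 0.987, 0.16, -0.0]
contact_force: [1.1, -0.8, 2.3]
gripper_width: 0.405
grasp_force: 60.7
```

{"method": "apply_moves", "body": {
  "targets": [
    {"translation": [0,0,0.01],"twist": 0,"hand": 0},
    {"translation": [0,0,0.01],"twist": 0,"hand": 0},
    {"translation": [0,0,0],"twist": 0,"hand": 0}
  ]
}}

```text
time: 9.75
tool_pos: [0.5082, 0.217, 0.1232]
tool_rot: [0.0, 0.987, 0.16, -0.0]
contact_force: [0.4, -0.9, 0.7]
gripper_width: 0.399
grasp_force: 60.7
```

{"method": "apply_moves", "body": {
  "targets": [
    {"translation": [0,0,0.01],"twist": 0,"hand": 0},
    {"translation": [0,0,0.01],"twist": 0,"hand": 0},
    {"translation": [0,0,0],"twist": 0,"hand": 0}
  ]
}}

```text
time: 10.05
tool_pos: [0.5082, 0.217, 0.1211]
tool_rot: [0.0, 0.987, 0.16, -0.0]
contact_force: [0.6, -1.0, 2.3]
gripper_width: 0.403
grasp_force: 60.7
```

{"method": "apply_moves", "body": {
  "targets": [
    {"translation": [0,0,0.01],"twist": 0,"hand": 0},
    {"translation": [0,0,0.005],"twist": 0,"hand": 0},
    {"translation": [0,0,0],"twist": 0,"hand": 0}
  ]
}}

```text
time: 10.35
tool_pos: [0.5082, 0.217, 0.1197]
tool_rot: [0.0, 0.987, 0.16, -0.0]
contact_force: [0.5, -2.2, 2.1]
gripper_width: 0.405
grasp_force: 60.7
```

{"method": "apply_moves", "body": {
  "targets": [
    {"translation": [-0.001,0.004,0],"twist": 0,"hand": 0},
    {"translation": [0,0,0.01],"twist": 0,"hand": 0},
    {"translation": [0,0,0],"twist": 0,"hand": 0}
  ]
}}

```text
time: 10.65
tool_pos: [0.5082, 0.2169, 0.1188]
tool_rot: [-0.0, 0.987, 0.16, 0.0]
contact_force: [0.2, 0.8, 3.4]
gripper_width: 0.402
grasp_force: 60.7
```

{"method": "apply_moves", "body": {
  "targets": [
    {"translation": [0,0,0.01],"twist": 0,"hand": 0},
    {"translation": [0,0,0],"twist": 0,"hand": 0}
  ]
}}

```text
time: 10.85
tool_pos: [0.5083, 0.2169, 0.1183]
tool_rot: [-0.0, 0.987, 0.16, 0.0]
contact_force: [-1.7, -0.3, 5.8]
gripper_width: 0.4
grasp_force: 61.1
```

{"method": "apply_moves", "body": {
  "targets": [
    {"translation": [0,0,0.01],"twist": 0,"hand": 0},
    {"translation": [0,0,0],"twist": 0,"hand": 0}
  ]
}}

```text
time: 11.05
tool_pos: [0.5085, 0.2169, 0.118]
tool_rot: [-0.0, 0.987, 0.16, 0.0]
contact_force: [-3.9, -0.4, 8.3]
gripper_width: 0.403
grasp_force: 61.4
```

{"method": "apply_moves", "body": {
  "targets": [
    {"translation": [-0.006,-0.002,0],"twist": 0,"hand": 0},
    {"translation": [0,0,0],"twist": 0,"hand": 0}
  ]
}}

```text
time: 11.25
tool_pos: [0.5084, 0.2169, 0.1181]
tool_rot: [-0.0, 0.987, 0.16, 0.001]
contact_force: [-0.9, -0.0, 7.5]
gripper_width: 0.404
grasp_force: 61.3
```

{"method": "apply_moves", "body": {
  "targets": [
    {"translation": [0,0,0.005],"twist": 0,"hand": 0},
    {"translation": [0,0,0],"twist": 0,"hand": 0}
  ]
}}

```text
time: 11.45
tool_pos: [0.5084, 0.2169, 0.118]
tool_rot: [-0.0, 0.987, 0.16, 0.001]
contact_force: [-2.0, 0.1, 9.0]
gripper_width: 0.4
grasp_force: 61.5
```

{"method": "apply_moves", "body": {
  "targets": [
    {"translation": [-0.004,-0.001,0],"twist": 0,"hand": 0},
    {"translation": [0,0,0.004],"twist": 0,"hand": 0},
    {"translation": [0,0,0],"twist": 0,"hand": 0}
  ]
}}

```text
time: 11.75
tool_pos: [0.5084, 0.2169, 0.118]
tool_rot: [-0.0, 0.987, 0.16, 0.001]
contact_force: [-1.6, -1.0, 10.0]
gripper_width: 0.408
grasp_force: 61.5
```

{"method": "apply_moves", "body": {
  "targets": [
    {"translation": [0,0,0.004],"twist": 0,"hand": 0},
    {"translation": [0,0,0],"twist": 0,"hand": 0}
  ]
}}

```text
time: 11.95
tool_pos: [0.5084, 0.2169, 0.1179]
tool_rot: [-0.0, 0.987, 0.16, 0.001]
contact_force: [-1.9, -0.7, 10.4]
gripper_width: 0.402
grasp_force: 61.7
```

{"method": "apply_moves", "body": {
  "targets": [
    {"translation": [-0.008,-0.001,-0.01],"twist": 0,"hand": 0},
    {"translation": [0,0,0],"twist": 0,"hand": 0}
  ]
}}

```text
time: 12.15
tool_pos: [0.5081, 0.2169, 0.1183]
tool_rot: [-0.0, 0.987, 0.16, 0.002]
contact_force: [1.3, 2.1, 5.6]
gripper_width: 0.405
grasp_force: 61.1
```

{"method": "apply_moves", "body": {
  "targets": [
    {"translation": [0,0,0.01],"twist": 0,"hand": 0},
    {"translation": [0,0,0],"twist": 0,"hand": 0}
  ]
}}

```text
time: 12.35
tool_pos: [0.5082, 0.2169, 0.1179]
tool_rot: [-0.0, 0.987, 0.16, 0.002]
contact_force: [0.7, 0.1, 9.6]
gripper_width: 0.405
grasp_force: 61.6
```

{"method": "apply_moves", "body": {
  "targets": [
    {"translation": [0,0,0.005],"twist": 0,"hand": 0},
    {"translation": [0,0,0],"twist": 0,"hand": 0}
  ]
}}

```text
time: 12.55
tool_pos: [0.5083, 0.2169, 0.1179]
tool_rot: [-0.0, 0.987, 0.16, 0.002]
contact_force: [-0.7, -0.4, 11.2]
gripper_width: 0.402
grasp_force: 61.8
```

{"method": "apply_moves", "body": {
  "targets": [
    {"translation": [0,0,0.005],"twist": 0,"hand": 0},
    {"translation": [0,0,0],"twist": 0,"hand": 0}
  ]
}}

```text
time: 12.75
tool_pos: [0.5083, 0.2169, 0.1177]
tool_rot: [-0.0, 0.987, 0.16, 0.002]
contact_force: [-0.6, -0.7, 13.7]
gripper_width: 0.403
grasp_force: 62.0
```

The force is above what the balls alone should give, so the lip isn't well centred. I'll back off a little and measure the tip against the bore.

{"method": "apply_moves", "body": {
  "targets": [
    {"translation": [0,0,-0.03],"twist": 0,"hand": 0},
    {"translation": [0,0,-0.02],"twist": 0,"hand": 0},
    {"translation": [0,0,0],"twist": 0,"hand": 0},
    {"translation": [0,0,0],"twist": 0,"hand": 0}
  ]
}}

```text
time: 13.15
tool_pos: [0.5067, 0.2165, 0.1195]
tool_rot: [-0.0, 0.987, 0.16, 0.0]
contact_force: [2.7, -0.2, 3.9]
gripper_width: 0.401
grasp_force: 60.9
```

```bash
python3 - <<'E'
from h import *
s=state();print(s['time'],s['tool_pos'],s['contact_force'])
ims=[grab_frame('wrist').astype(float) for _ in range(3)];w=np.mean(ims,0);save(w.astype(np.uint8),'w7.png')
g=w.mean(2);np.set_printoptions(linewidth=250)
print('cols',list(range(294,350,1))[0])
for v in range(268,326,2):print(v,' '.join('%3d'%x for x in g[v,296:348]))
E
```

```text
13.15 [0.50667177 0.21647377 0.11949192] [ 2.69622819 -0.24403126  3.92415096]
cols 294
268 104 104 103 103 104 105 105 105 105 105 106 105 105 107 108 107 107 106 104 103 104 103 102 103 105 104 105 106 107 106 104 103 104 104 105 105 105 105 104 104 104 104 105 106 107 107 107 105 105 106 106 106
270 104 104 104 104 104 104 105 104 105 106 105 105 105 105 107 109 108 107 105 105 104 104 103 103 103 103 105 104 106 107 106 104 103 103 104 105 105 105 105 105 104 104 104 105 106 107 107 107 106 105 106 106
272 103 103 104 104 104 104 104 105 105 105 105 105 106 105 106 107 109 108 107 106 104 104 103 103 103 104 104 104 105 105 107 106 104 103 104 104 105 106 105 105 104 104 104 104 105 106 107 107 106 105 105 105
274 103 103 104 104 104 104 103 104 104 104 105 105 105 105 105 105 107 108 108 107 105 104 103 103 103 104 103 103 104 105 106 106 107 104 103 103 104 105 106 106 105 104 104 104 105 105 106 107 107 107 105 105
276 103 103 103 103 104 104 104 103 104 105 105 105 105 105 105 105 106 107 108 107 106 104 103 102 100  98  99 101 102 104 105 105 107 106 104 103 103 104 105 105 
[... 4435 characters left out ...]
 106 106 105 106 109 108 107 106 105 105 104 103 104 103 104 105
320 103 103 102 103 103 103 104 104 103 102 101 102 104 105 104 103 104 105 104 104 102 102 103 104 103 104 104 104 104 105 104 104 104 104 105 105 105 106 105 105 106 108 108 107 106 105 104 104 103 103 103 104
322 103 103 103 103 103 103 103 103 104 103 103 102 102 104 105 105 104 104 104 104 104 102 101 103 104 103 103 103 104 104 104 104 104 104 105 105 105 105 106 106 104 107 107 109 107 107 104 104 103 103 132 179
324 114 110 107 106 104 102 102 103 103 104 103 103 102 102 103 104 105 104 104 104 104 103 103 101 102 104 103 103 103 103 104 103 104 104 104 105 105 105 105 105 105 105 106 108 108 107 122 133 153 197 223 229
```

The numbers put the bore centre at (321.2,295.6) and the tip flat at (321.9,296.3), so lateral alignment is good. Fore–aft alignment is unclear because of parallax, so I'll probe it by contact.

{"method": "apply_moves", "body": {
  "targets": [
    {"translation": [0.008,0.002,0],"twist": 0,"hand": 0},
    {"translation": [0,0,0],"twist": 0,"hand": 0},
    {"translation": [0,0,0],"twist": 0,"hand": 0}
  ]
}}

```text
time: 13.6
tool_pos: [0.5068, 0.2165, 0.1193]
tool_rot: [-0.0, 0.987, 0.16, -0.001]
contact_force: [-1.2, 0.5, 3.8]
gripper_width: 0.402
grasp_force: 60.9
```

{"method": "apply_moves", "body": {
  "targets": [
    {"translation": [0.01,0,0],"twist": 0,"hand": 0},
    {"translation": [0,0,0],"twist": 0,"hand": 0},
    {"translation": [0,0,0],"twist": 0,"hand": 0}
  ]
}}

```text
time: 13.9
tool_pos: [0.5077, 0.2167, 0.119]
tool_rot: [0.0, 0.987, 0.16, -0.001]
contact_force: [-1.5, 0.5, 2.7]
gripper_width: 0.405
grasp_force: 60.9
```

{"method": "apply_moves", "body": {
  "targets": [
    {"translation": [0.01,0,0],"twist": 0,"hand": 0},
    {"translation": [0,0,0],"twist": 0,"hand": 0},
    {"translation": [0,0,0],"twist": 0,"hand": 0}
  ]
}}

```text
time: 14.2
tool_pos: [0.5088, 0.217, 0.1191]
tool_rot: [0.0, 0.987, 0.16, -0.0]
contact_force: [-1.4, -0.9, 2.3]
gripper_width: 0.404
grasp_force: 60.9
```

{"method": "apply_moves", "body": {
  "targets": [
    {"translation": [0.01,0,0],"twist": 0,"hand": 0},
    {"translation": [0,0,0],"twist": 0,"hand": 0},
    {"translation": [0,0,0],"twist": 0,"hand": 0}
  ]
}}

```text
time: 14.5
tool_pos: [0.5101, 0.2174, 0.1196]
tool_rot: [0.0, 0.987, 0.16, -0.0]
contact_force: [-2.1, -0.9, 3.1]
gripper_width: 0.404
grasp_force: 60.9
```

The height dips around x≈0.508–0.509, so that's the centre. I'll go back there and press again, with small lateral dithers under load.

{"method": "apply_moves", "body": {
  "targets": [
    {"translation": [-0.018,0.003,0],"twist": 0,"hand": 0},
    {"translation": [0,0,0],"twist": 0,"hand": 0},
    {"translation": [0,0,0.01],"twist": 0,"hand": 0},
    {"translation": [0,0,0],"twist": 0,"hand": 0},
    {"translation": [0,0,0],"twist": 0,"hand": 0}
  ]
}}

```text
time: 15.0
tool_pos: [0.5089, 0.2167, 0.1189]
tool_rot: [-0.0, 0.987, 0.16, 0.001]
contact_force: [1.1, 1.5, 3.1]
gripper_width: 0.405
grasp_force: 60.8
```

{"method": "apply_moves", "body": {
  "targets": [
    {"translation": [0,0,0.01],"twist": 0,"hand": 0},
    {"translation": [0,0,0],"twist": 0,"hand": 0},
    {"translation": [0,0,0],"twist": 0,"hand": 0}
  ]
}}

```text
time: 15.3
tool_pos: [0.5089, 0.2167, 0.1183]
tool_rot: [-0.0, 0.987, 0.16, 0.0]
contact_force: [0.1, -0.1, 6.8]
gripper_width: 0.406
grasp_force: 61.2
```

{"method": "apply_moves", "body": {
  "targets": [
    {"translation": [0,0,0.01],"twist": 0,"hand": 0},
    {"translation": [0,0,0],"twist": 0,"hand": 0},
    {"translation": [0,0,0],"twist": 0,"hand": 0}
  ]
}}

```text
time: 15.6
tool_pos: [0.5089, 0.2167, 0.1179]
tool_rot: [0.0, 0.987, 0.16, 0.0]
contact_force: [-1.2, 0.1, 9.9]
gripper_width: 0.405
grasp_force: 61.6
```

{"method": "apply_moves", "body": {
  "targets": [
    {"translation": [0,0,0],"twist": 0.4,"hand": 0},
    {"translation": [0,0,0.003],"twist": 0.4,"hand": 0},
    {"translation": [0,0,0.003],"twist": 0.4,"hand": 0},
    {"translation": [0,0,0.003],"twist": 0.4,"hand": 0}
  ]
}}

```text
time: 16.0
tool_pos: [0.5093, 0.2165, 0.1175]
tool_rot: [0.0, 0.997, 0.08, 0.001]
contact_force: [-0.6, -1.9, 11.5]
gripper_width: 0.4
grasp_force: 61.7
```

{"method": "apply_moves", "body": {
  "targets": [
    {"translation": [0,0,0.003],"twist": -0.4,"hand": 0},
    {"translation": [0,0,0.003],"twist": -0.4,"hand": 0},
    {"translation": [0,0,0.003],"twist": -0.4,"hand": 0}
  ]
}}

```text
time: 16.3
tool_pos: [0.5093, 0.2169, 0.1165]
tool_rot: [-0.0, 0.99, 0.141, 0.001]
contact_force: [-1.3, 1.0, 9.1]
gripper_width: 0.401
grasp_force: 61.6
```

Twisting releases the friction: z is going down and the force is easing. Continuing.

{"method": "apply_moves", "body": {
  "targets": [
    {"translation": [0,0,0.004],"twist": -0.4,"hand": 0},
    {"translation": [0,0,0.004],"twist": -0.4,"hand": 0},
    {"translation": [0,0,0.004],"twist": 0.4,"hand": 0},
    {"translation": [0,0,0.004],"twist": 0.4,"hand": 0}
  ]
}}

```text
time: 16.7
tool_pos: [0.5085, 0.2165, 0.1133]
tool_rot: [0.0, 0.99, 0.139, -0.0]
contact_force: [0.3, 0.9, 3.9]
gripper_width: 0.404
grasp_force: 61.0
```

{"method": "apply_moves", "body": {
  "targets": [
    {"translation": [0,0,0.004],"twist": 0.4,"hand": 0},
    {"translation": [0,0,0.004],"twist": 0.4,"hand": 0},
    {"translation": [0,0,0.004],"twist": -0.4,"hand": 0}
  ]
}}

```text
time: 17.0
tool_pos: [0.5084, 0.2164, 0.1118]
tool_rot: [0.0, 0.993, 0.12, -0.0]
contact_force: [-0.2, 1.1, 2.5]
gripper_width: 0.402
grasp_force: 60.8
```

{"method": "apply_moves", "body": {
  "targets": [
    {"translation": [0,0,0.005],"twist": 0,"hand": 0},
    {"translation": [0,0,0.005],"twist": 0,"hand": 0}
  ]
}}

```text
time: 17.2
tool_pos: [0.5083, 0.2164, 0.1105]
tool_rot: [0.0, 0.993, 0.12, -0.0]
contact_force: [0.7, 0.4, 2.1]
gripper_width: 0.403
grasp_force: 60.7
```

{"method": "apply_moves", "body": {
  "targets": [
    {"translation": [0,0,0.005],"twist": 0,"hand": 0},
    {"translation": [0,0,0.005],"twist": 0,"hand": 0}
  ]
}}

```text
time: 17.4
tool_pos: [0.5083, 0.2164, 0.1092]
tool_rot: [0.0, 0.993, 0.12, -0.0]
contact_force: [2.2, 0.1, -0.9]
gripper_width: 0.398
grasp_force: 60.4
```

{"method": "apply_moves", "body": {
  "targets": [
    {"translation": [0,0,0.005],"twist": 0,"hand": 0},
    {"translation": [0,0,0],"twist": 0,"hand": 0}
  ]
}}

```text
time: 17.6
tool_pos: [0.5082, 0.2164, 0.1085]
tool_rot: [0.0, 0.993, 0.12, -0.0]
contact_force: [3.1, -0.4, -3.8]
gripper_width: 0.405
grasp_force: 60.2
```

{"method": "apply_moves", "body": {
  "targets": [
    {"translation": [0,0,0.005],"twist": 0,"hand": 0},
    {"translation": [0,0,0],"twist": 0,"hand": 0}
  ]
}}

```text
time: 17.8
tool_pos: [0.5082, 0.2164, 0.1085]
tool_rot: [0.0, 0.993, 0.12, -0.0]
contact_force: [2.8, -0.2, -3.6]
gripper_width: 0.401
grasp_force: 60.3
```

{"method": "apply_moves", "body": {
  "targets": [
    {"translation": [0,0,0.005],"twist": 0,"hand": 0},
    {"translation": [0,0,0],"twist": 0,"hand": 0}
  ]
}}

```text
time: 18.0
tool_pos: [0.5083, 0.2165, 0.1084]
tool_rot: [0.0, 0.993, 0.12, -0.0]
contact_force: [1.6, -1.6, 0.2]
gripper_width: 0.401
grasp_force: 60.4
```

{"method": "apply_moves", "body": {
  "targets": [
    {"translation": [0,0,0.005],"twist": 0,"hand": 0},
    {"translation": [0,0,0],"twist": 0,"hand": 0}
  ]
}}

```text
time: 18.2
tool_pos: [0.5083, 0.2165, 0.1081]
tool_rot: [0.0, 0.993, 0.12, -0.0]
contact_force: [-0.4, -1.8, 1.5]
gripper_width: 0.405
grasp_force: 60.6
```

{"method": "apply_moves", "body": {
  "targets": [
    {"translation": [0,0,0.005],"twist": 0,"hand": 0},
    {"translation": [0,0,0],"twist": 0,"hand": 0}
  ]
}}

```text
time: 18.4
tool_pos: [0.5084, 0.2166, 0.1077]
tool_rot: [-0.0, 0.993, 0.12, -0.0]
contact_force: [-1.5, -1.1, 2.9]
gripper_width: 0.404
grasp_force: 60.7
```

{"method": "apply_moves", "body": {
  "targets": [
    {"translation": [0,0,0.005],"twist": 0,"hand": 0},
    {"translation": [0,0,0],"twist": 0,"hand": 0}
  ]
}}

```text
time: 18.6
tool_pos: [0.5085, 0.2167, 0.107]
tool_rot: [-0.0, 0.993, 0.12, 0.0]
contact_force: [-0.0, -1.4, 2.5]
gripper_width: 0.404
grasp_force: 60.7
```

{"method": "apply_moves", "body": {
  "targets": [
    {"translation": [0,0,0.005],"twist": 0,"hand": 0},
    {"translation": [0,0,0],"twist": 0,"hand": 0}
  ]
}}

```text
time: 18.8
tool_pos: [0.5085, 0.2167, 0.1064]
tool_rot: [-0.0, 0.993, 0.12, 0.0]
contact_force: [-0.4, -1.1, 2.1]
gripper_width: 0.401
grasp_force: 60.7
```

Only spring force is left, so the click seems done. I'll test with a slight pull up.

{"method": "apply_moves", "body": {
  "targets": [
    {"translation": [0,0,-0.01],"twist": 0,"hand": 0},
    {"translation": [0,0,-0.01],"twist": 0,"hand": 0},
    {"translation": [0,0,0],"twist": 0,"hand": 0}
  ]
}}

```text
time: 19.1
tool_pos: [0.5084, 0.2167, 0.1082]
tool_rot: [-0.0, 0.993, 0.12, 0.0]
contact_force: [-0.2, -0.3, 1.2]
gripper_width: 0.404
grasp_force: 60.5
```

{"method": "apply_moves", "body": {
  "targets": [
    {"translation": [0,0,-0.01],"twist": 0,"hand": 0},
    {"translation": [0,0,0],"twist": 0,"hand": 0}
  ]
}}

```text
time: 19.3
tool_pos: [0.5084, 0.2166, 0.1087]
tool_rot: [-0.0, 0.993, 0.12, 0.0]
contact_force: [2.9, 0.9, -4.7]
gripper_width: 0.403
grasp_force: 60.4
```

Locked: the balls resist an upward pull. I'll relax and release.

{"method": "apply_moves", "body": {
  "targets": [
    {"translation": [0,0,0.012],"twist": 0,"hand": 0},
    {"translation": [0,0,0],"twist": 0,"hand": 0.6},
    {"translation": [0,0,0],"twist": 0,"hand": 1},
    {"translation": [0,0,0],"twist": 0,"hand": 1},
    {"translation": [0,0,0],"twist": 0,"hand": 1},
    {"translation": [0,0,0],"twist": 0,"hand": 1}
  ]
}}

```text
time: 19.9
tool_pos: [0.5085, 0.2166, 0.1083]
tool_rot: [-0.0, 0.993, 0.12, 0.0]
contact_force: [0.5, -0.3, -0.2]
gripper_width: 1.0
grasp_force: 0.0
```

{"method": "apply_moves", "body": {
  "targets": [
    {"translation": [0,0,-0.1],"twist": 0,"hand": 1},
    {"translation": [0,0,-0.2],"twist": 0,"hand": 1},
    {"translation": [0,0,-0.4],"twist": 0,"hand": 1},
    {"translation": [0,0,-0.4],"twist": 0,"hand": 1},
    {"translation": [-0.2,0,-0.3],"twist": 0,"hand": 1},
    {"translation": [-0.4,0,0],"twist": 0,"hand": 1},
    {"translation": [0,0,0],"twist": 0,"hand": 1},
    {"translation": [0,0,0],"twist": 0,"hand": 1}
  ]
}}

```text
time: 20.7
tool_pos: [0.4499, 0.2023, 0.2489]
tool_rot: [-0.0, 0.993, 0.12, 0.001]
contact_force: [-0.5, 0.2, -0.4]
gripper_width: 1.002
grasp_force: 0.0
```

```bash
python3 - <<'E'
from h import *
w=grab_frame('wrist');c=get_calibration('wrist')
print([(np.round(r['point'],3).tolist(),round(r['score'],2)) for r in recognise('wrist','collar_mid')])
for cam in('scene','side'):
    grab_frame(cam);print(cam,[(np.round(r['point'],3).tolist(),round(r['score'],2)) for r in recognise(cam,'collar_mid')])
s=state();print(s['time'],s['tool_pos'],s['contact_force'],s['gripper_width'])
a=grab_frame('scene')
hs=cv2.cvtColor(a,cv2.COLOR_RGB2HSV)[150:200,380:415]
ca=get_calibration('scene');print('top/bottom expected',[proj(ca,[.505,.215,z]).round(1).tolist() for z in(.105,.062,.147)])
for v in range(162,196,3):print(v,a[v,386:410].mean(1).astype(int))
E
```

```text
[([0.503, 0.218, 0.111], 0.93)]
scene [([0.521, 0.213, 0.097], 0.74), ([0.459, -0.385, 0.03], 0.64), ([0.653, -0.263, 0.033], 0.61)]
side [([0.446, -0.398, 0.035], 0.84), ([0.638, -0.278, 0.035], 0.8), ([0.502, 0.201, 0.094], 0.71), ([0.366, -0.282, 0.042], 0.49)]
21.0 [0.45076171 0.20236675 0.24791539] [-0.05125695 -0.52805317 -0.12270181] 0.9979937462039569
top/bottom expected [[395.6, 181.2], [394.2, 191.6], [397.0, 170.6]]
162 [ 63  66  69  68  63  64  65  64  63  65 140 145 146 146 144 144 146 143
 143  57   9   5   3   3]
165 [ 69  64  67  64  66  65  63  65  64  67  66  64 136 140 145 147 148 145
 144  57  14   8   0   0]
168 [ 64  65  69  68  66  67  66  65  65  64  66  64  63  64  65  67  67 117
 122  49   3   1   1   0]
171 [65 67 67 65 66 69 64 66 68 66 66 67 64 70 66 63 69 60 62 18  0  8  4  2]
174 [66 66 68 69 66 65 65 63 67 66 62 69 62 65 64 65 67 66 68 17  1  1 14  2]
177 [ 70  66  69  66  66  84  63  49  52  90  80  61  58  46  85 123 144 149
 111  70  53  32   5  12]
180 [103 112 106 143 127  85 116 122  99  60  62  52  52  48  55  89 102 142
 142 145 144  78  66  65]
183 [ 66 119 147 146  98  54  54  61  56  67  68  80  77  67  55  45 123 142
 144 146 144 144 147 111]
186 [ 56  58  63  60  69  59  56  55  50  56  54  50  55  58  57  80 139 146
 145 145 146 146 144 148]
189 [80 41 35 40 58 63 57 59 54 58 57 58 60 55 52 59 62 67 64 65 66 67 66 66]
192 [51 38 34 26 41 50 56 60 57 60 58 55 59 50 46 29 35 34 35 31 32 41 40 35]
195 [36 30 43 41 33 23 12 16 23 21 19 14 22 27 30 35 32 33 35 34 35 42 38 36]
```

```bash
python3 -c "
from plant import *
print(job_done())"
```

```text
the job is handed in; nothing more can be done
None
```

The collar is on the guide rod and locked under the balls: they held against an upward pull before I let go. It was released with the arm clear, and the job is handed in at about 21 s; I saw no contact with other items but did not re-measure them.

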